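Close and hold the shield panel of a test fixture

TASK

Fit the loose blue access panel, fastener side up, into the opening in the top of the white test fixture and press it down flush against its springy seal. Only then turn its black quarter-turn fastener clockwise until the white slot line lines up with the white marks on the panel's long axis. Finish while still holding the panel pressed down flush in the fixture with the gripper (let go and the seal lifts it again), and leave the brass adapters and the mouse where they are.

Things in the scene. Friction and masses are not known exactly. Their poses are not given: they have to be found in the camera images.
- panel_center (a point): Centre of the loose blue access panel, 110 (x, long) by 70 (y) by 12 mm thick (z, up), 0.15 to 0.25 kg with its fastener. This point is 6 mm below its top face. It starts flat, fastener up, on a grey 3 mm mat. White marks on its top run along its long axis, either side of the fastener. It fits the opening either way round (half turn).
- panel: The same panel; this origin is the middle of its underside. Lift and carry it by the black bar of its fastener.
- fastener_grip (a point): Fastener in the panel's middle: a black upright bar 38 mm long (x, the white slot line on top runs along it) and 12 mm wide (y), its top 24 mm above the panel's top face, on a steel disc 32 mm across and 2 mm high. This point is on the vertical turning axis, 13 mm above the panel's top face. Grasp across the 12 mm from above; nothing else stands on the panel.
- fastener (a joint): Fastener angle on the panel, rad, growing clockwise seen from above. 0: slot across the panel (along its y). 1.57: slot along its long axis, in line with the white marks (aligned). Starts open, 0.05 to 0.45. No click; it can be overturned (stops at -0.1 and 2.1). Friction of 0.06 N m keeps it where it is left, also while the panel is carried by the bar.
- fixture_seat (a point): Where the panel's centre lies when flush in the fixed white fixture: x along the opening's length, z up, 6 mm below the fixture's top face, 64 mm above the bench. The opening is 114 (x) by 74 (y) mm, 2 mm play on each side of the panel, 12 mm deep with a rigid floor and chamfered edges. Red marks on the top carry on its long axis.
- fixture: The white test fixture, 240 (x) by 200 (y) by 70 mm high, fixed on the bench; origin at the centre of its underside, opening in the middle of its top. Fixture and mat can change sides of the bench.
- seal (a joint): Travel, m, of the black sprung seal in the opening. 0: free, an unpressed panel rests on it level and 5 mm proud of flush. 0.005: pressed, panel flush on the rigid floor. It takes 6 to 8 N of push down at the panel's middle (on panel or fastener) to bring it flush, then it goes no further.
- adapter_a: Bystander: a brass coaxial adapter 18 mm across and 28 mm tall, standing on the fixture's top beyond the opening's end. Origin at the centre of its underside.
- adapter_b: Bystander: a like brass adapter (18 mm across, 28 mm tall) standing on the mat near its far edge. Origin at the centre of its underside.
- mouse: Bystander: a black computer mouse 100 by 60 by 29 mm on the bench at the far side. Origin at the centre of its underside.
Not all that is in view belongs to the job. Of the things that look like the panel, the smallest one is meant.

How it is judged:
By the outcome, as a careful person would: the job done as asked, in the order asked, and still so for the second after the job is handed in, while the arm keeps its last pose, push and grip.
It also fails if it takes over 42 s, if anything falls off the work surface, if the arm or the gripper's body presses on something with over 40 N, if the wrist force passes 120 N, or if a joint passes its speed limit or range.

ROBOT

A 6-joint arm with a two-finger parallel gripper is mounted at the origin on the work surface. World frame = base frame: x ahead of the robot, y to its left, z up, the work surface at z = 0. Lengths are in m, angles in degrees, forces in N, time in s.
With the tool pointing down it reaches from about 0.4 to 0.825 m from the base axis. Payload 7 kg.
Tool frame: the origin (TCP) lies at the centre of the arm's flange, where the gripper is bolted on; the fingertips stand 178 mm ahead of it and the grasp point (between the pads) lies ahead of it (ctrl.grip_depth is the z of the grasp point in the tool frame, in m); z points along the fingers, x is the direction in which the jaws open and shut, and the axes are right-handed (so a half turn about z gives the same grasp; the last joint's range is limited). The gripper opens to 88 mm and grips with 3 to 60 N. Pads are 19 mm wide; open, the fingers measure 130 mm over their backs; the gripper's body (78 mm by 193 mm) begins 47 mm behind the grasp point.
Start: joints at [-49.154, 20.546, 0.682, 0, -70.136, -16.507], TCP at [0.278, -0.615, 0.405] pointing down, gripper open.
Joint ranges: [-176.03, 176.03], [-82.01, 121.73], [-58.28, 71.71], [-173.87, 95.51], [-174.79, -0.11], [-173.66, 173.66]. Speed limits (degrees/s): [136.94, 136.94, 172.46, 180, 180, 180].

INTERFACE

Orientations are given as [roll, pitch, yaw] about the fixed x, y, z axes, in that order (R = Rz(yaw) Ry(pitch) Rx(roll)).
In Python, from plant import ctrl gives the robot as it stands.
- The arm moves only by the tool carry_out, never from a script. Its arguments are lists of equal length, an entry for each row: "linear": the shift along the tool's x, y, z in cm, a list of three; "twist": the turn about the tool's z in degrees. In form: {"linear": [[tx, ty, tz], ...], "twist": [twist, ...]}. A call has 1 to 12 rows; each row is the pose to reach, as a shift and turn from the pose measured when the call began, along the tool's axes at that moment; what a row does not reach only later rows make up. A row lasts 1/12 s, in which the tool goes at most 41.7 mm and 7.16 degrees, less where a joint would pass 70% of its speed; a pose out of reach is approached as far as the arm can. A call with a gripper value outside its range is refused whole. "fingers" is the gripper's target within -1 to 1 (fully open at 1, half-way at 0, shut at -1), set as the call begins (left out, the last holds). The fingers move at their own pace and stop on an object; the grip force is fixed at half the most. Time passes only in rows, so rows that repeat a pose let the fingers close. It gives the time, the measured TCP pose, the force and the opening at its end, in the units of the state.
- ctrl.get_obs(): the state, without advancing time (a new reading comes with each control period).
- ctrl.snapshot(name): name is "scene" or "top" or "wrist"; returns the picture (384x512x3 uint8, blue, green, red); there is no depth.
- ctrl.camera_params(name): a dict with "fovy" (degrees; the focal length in pixels is half the picture's height over the tangent of half this angle, whatever the lens; pixels are square), "cx", "cy" (the principal point, pixels), "eye" and "rotation" of the camera in the world; the wrist camera has in their place "T_tool_cam" (4x4, takes a point from camera to tool coordinates, whose origin is the TCP and whose axes are the tool frame's). Camera axes: x right, y down, z forward; pixel columns grow to the right and rows downward; lengths in m; the calibration is good to about 2 mm. A picture is of the moment at which its call begins: read the wrist's pose just before it. camera_params takes no time and is no camera call.
- ctrl.close_job(): hands the job in, once; it reports no verdict.
The state is a dict: "clock": time; "joint_pos": joint angles; "qvel": joint speeds; "tau": joint torques, N m; "tool_pos": TCP position; "orientation": TCP orientation; "force": force on the tool from outside, world axes, zero at the start; "moment": the same for the moment, N m; "opening": finger opening in m.
Only numpy, scipy, OpenCV 4.12 (cv2) and the standard library are available. Lean on these libraries where they do the work, as an engineer would, in place of code of your own. Each camera call takes 0.05 s, during which the arm holds its last target.

## Working session

There is one attempt and no reset: what is moved stays moved. The work goes in short steps, Python scripts to look and compute and a tool call to move; the robot and the scene stay as the last step left them, time stands still between calls to the robot, and variables do not carry over. Pictures are saved under pics/ and viewed, and the job is handed in when it is done.

Besides the shell and the picture viewer there is one more tool, called after "Call:" by a JSON object that holds its "name" and its "arguments", one argument or row to a line. carry_out: Moves the arm, as the interface text tells. Its arguments: {"type":"object","properties":{"linear":{"type":"array","items":{"type":"array","items":{"type":"number"}}},"twist":{"type":"array","items":{"type":"number"}},"fingers":{"type":"number"}},"required":["linear","twist"]}

```bash
mkdir -p pics; ls; python3 - <<'E'
from plant import ctrl
import cv2
print(ctrl.get_obs(), ctrl.grip_depth)
for n in("scene","top","wrist"):
    print(n,ctrl.camera_params(n))
for n in("scene","top"):
    cv2.imwrite(f"pics/{n}0.png",ctrl.snapshot(n))
E
```

```text
pics
{'clock': 0.0, 'joint_pos': array([-4.91539808e+01,  2.05897957e+01,  6.34849837e-01, -1.92941986e-02,
       -7.01359845e+01, -1.65065035e+01]), 'qvel': array([ 0.03584721, -0.13207592, -0.05529708, -0.03153131, -0.00574076,
        0.05044957]), 'tau': array([ 1.55980331e-03, -5.82714736e+01,  2.93058157e+01,  6.99683771e+00,
        6.84496423e-03, -1.33444414e-04]), 'tool_pos': array([ 0.27810964, -0.61483302,  0.40375173]), 'orientation': array([-1.79991553e+02, -9.23367157e-02,  1.14332939e+02]), 'force': array([ 0.36513634, -0.317554  , -0.61559389]), 'moment': array([ 0.0382722 , -0.04427184,  0.01751796]), 'opening': 0.0875688216654204} 0.1593
scene {'fovy': 51.245739537243246, 'cx': 257.87718046669187, 'cy': 190.24109179686832, 'eye': array([ 1.32994552, -0.43971932,  0.60899583]), 'rotation': array([-123.46882284,   -0.87885476,   67.06472334])}
top {'fovy': 56.46957332865638, 'cx': 257.58416878796623, 'cy': 197.64432640095845, 'eye': array([ 0.51197975, -0.11819409,  0.92655015]), 'rotation': array([-175.57661435,    1.28009069,  -88.47459235])}
wrist {'fovy': 64.48588272184348, 'cx': 258.680541330322, 'cy': 187.9686722323554, 'T_tool_cam': array([[ 9.99999042e-01, -1.05728254e-03, -8.92991602e-04,
        -3.32201851e-04],
       [ 1.25512343e-03,  9.64702743e-01,  2.63338265e-01,
        -7.15764088e-02],
       [ 5.83048497e-04, -2.63339134e-01,  9.64703146e-01,
         1.96191883e-02],
       [ 0.00000000e+00,  0.00000000e+00,  0.00000000e+00,
         1.00000000e+00]])}
```

View pics/scene0.png

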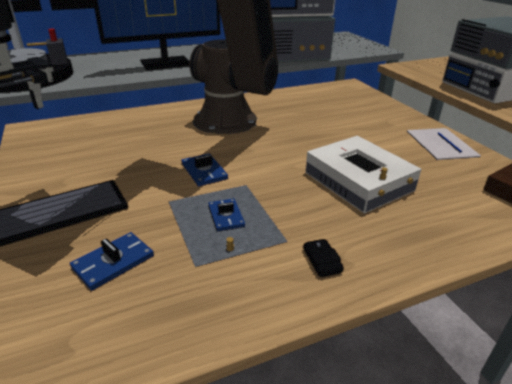

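View pics/top0.png

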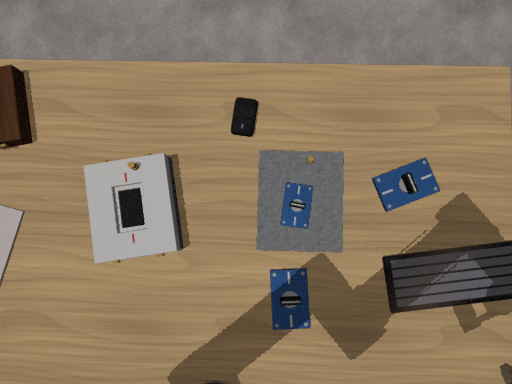

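The top view shows three panel-like things: (297,205) on the mat, (406,184) at the right on the bench and (290,299) nearer the robot. The one on the mat looks smallest. I'll measure all three, then confirm in an enlarged crop.

```bash
cat > h.py <<'E'
import numpy as np, cv2
from scipy.spatial.transform import Rotation as Ro
from plant import ctrl
def cam(n,obs=None):
    p=ctrl.camera_params(n); f=192/np.tan(np.radians(p['fovy']/2))
    K=np.array([[f,0,p['cx']],[0,f,p['cy']],[0,0,1]])
    if 'eye' in p: R=Ro.from_euler('xyz',p['rotation'],degrees=True).as_matrix(); e=np.array(p['eye'])
    else:
        Rt=Ro.from_euler('xyz',obs['orientation'],degrees=True).as_matrix(); T=p['T_tool_cam']
        R=Rt@T[:3,:3]; e=Rt@T[:3,3]+obs['tool_pos']
    return K,R,e
def cast(c,uv,z):
    K,R,e=c; uv=np.atleast_2d(np.float64(uv))
    d=(R@np.linalg.inv(K)@np.c_[uv,np.ones(len(uv))].T).T
    return e+d*((z-e[2])/d[:,2])[:,None]
def proj(c,P):
    K,R,e=c; q=(K@R.T@(np.atleast_2d(P)-e).T).T
    return q[:,:2]/q[:,2:]
def rect(P):
    (c,(w,h),a)=cv2.minAreaRect(np.float32(P[:,:2]*1000))
    if w<h: w,h,a=h,w,a+90
    return np.r_[c,w,h,(a+90)%180-90]
def blue(im):
    hsv=cv2.cvtColor(im,cv2.COLOR_BGR2HSV)
    return cv2.inRange(hsv,(100,120,50),(125,255,255))
E
python3 - <<'E'
from h import *
im=cv2.imread('pics/top0.png'); c=cam('top')
cs,_=cv2.findContours(blue(im),cv2.RETR_EXTERNAL,cv2.CHAIN_APPROX_NONE)
for k in cs:
    if cv2.contourArea(k)>300:
        for z in(.012,.015):print(cv2.boundingRect(k),z,rect(cast(c,k[:,0],z)).round(1))
hsv=cv2.cvtColor(im,cv2.COLOR_BGR2HSV)
m=cv2.inRange(hsv,(0,150,100),(6,255,255))|cv2.inRange(hsv,(174,150,100),(180,255,255))
n,l,s,ce=cv2.connectedComponentsWithStats(m)
for i in range(1,n):
    if s[i,4]>3: print('red',ce[i],s[i],cast(c,ce[i],.07)*1000)
a=cv2.resize(im[145:255,250:350],None,fx=4,fy=4,interpolation=2);b=cv2.resize(im[150:270,80:190],None,fx=4,fy=4,interpolation=2)
o=np.zeros((480,840,3),np.uint8);o[:440,:400]=a;o[:,400:]=b;cv2.imwrite('pics/c1.png',cv2.resize(o,(795,454)))
E
```

```text
(270, 269, 40, 60) 0.012 [ 330.8 -182.5  144.9   91.     4.3]
(270, 269, 40, 60) 0.015 [ 331.4 -182.3  144.4   90.7    4.3]
(281, 183, 32, 45) 0.012 [ 565.6 -195.5  108.9   69.    -6.3]
(281, 183, 32, 45) 0.015 [ 565.5 -195.2  108.5   68.8   -6.3]
(373, 158, 67, 53) 0.012 [ 626.6 -472.7  147.2   91.3  -67.4]
(373, 158, 67, 53) 0.015 [ 626.3 -471.5  146.7   91.   -67.4]
red [133.  237.5] [133 235   1   6   6] [[474.31390644 199.30258864  70.        ]]
```

View pics/c1.png

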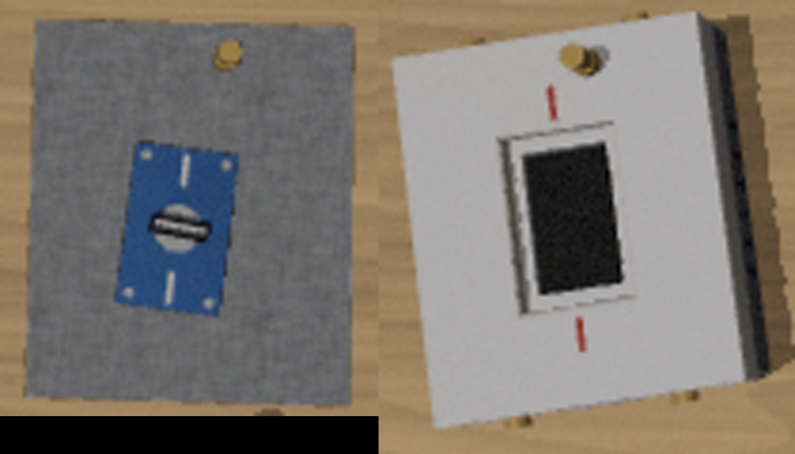

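The panel on the mat (top view 297,205) measures 109×69 mm and the other two about 146×91 mm. It's the smallest and matches 110×70, and the crop confirms it, with its fastener open across the long axis. Next I'll move the wrist camera above it.

```bash
cat >> h.py <<'E'
def plan(pos,yaw):
    o=ctrl.get_obs(); R=Ro.from_euler('xyz',o['orientation'],degrees=True).as_matrix()
    d=R.T@(np.array(pos)-o['tool_pos'])*100
    tw=-((yaw-o['orientation'][2]+180)%360-180)
    print('shift cm',d.round(2),'twist',round(tw,1),'tcp',o['tool_pos'].round(4),o['orientation'].round(2),'F',o['force'].round(1),'op',round(o['opening'],4),'t',round(o['clock'],2))
E
python3 -c "
from h import *
plan([.5655,-.195,.32],160)"
```

```text
shift cm [26.4  43.48  8.42] twist -45.7 tcp [ 0.2782 -0.6149  0.4038] [-1.7999e+02 -8.0000e-02  1.1433e+02] F [-0.6  0.8 -0.8] op 0.0877 t 0.1
```

Call:
{"name": "carry_out", "arguments": {
  "linear": [
    [2.2,3.6,0.7],
    [4.4,7.2,1.4],
    [6.6,10.8,2.1],
    [8.8,14.4,2.8],
    [11,18,3.5],
    [13.2,21.6,4.2],
    [15.4,25.2,4.9],
    [17.6,28.8,5.6],
    [19.8,32.4,6.3],
    [22,36,7],
    [24.2,39.6,7.7],
    [26.4,43.5,8.4]
  ],
  "twist": [-4,-8,-12,-16,-20,-24,-28,-32,-36,-40,-43,-46],
  "fingers": -0.3
}}

```text
clock: 1.1
tool_pos: [0.5569, -0.2058, 0.3222]
orientation: [179.9, -0.1, 160.5]
force: [0.7, -0.7, -0.0]
opening: 0.0309
```

Call:
{"name": "carry_out", "arguments": {
  "linear": [
    [0,0,0],
    [0,0,0],
    [0,0,0],
    [0,0,0]
  ],
  "twist": [0,0,0,0]
}}

```text
clock: 1.43
tool_pos: [0.5564, -0.2064, 0.3222]
orientation: [180.0, -0.1, 160.4]
force: [0.3, 0.1, 0.2]
opening: 0.0306
```

```bash
python3 -c "
from h import *
plan([.5655,-.195,.32],160)
im=ctrl.snapshot('wrist');cv2.imwrite('pics/w1.png',im)"
```

```text
shift cm [-0.48  1.38  0.22] twist 0.4 tcp [ 0.5564 -0.2064  0.3222] [ 1.7995e+02 -1.1000e-01  1.6043e+02] F [0.3 0.1 0.2] op 0.0306 t 1.43
```

View pics/w1.png

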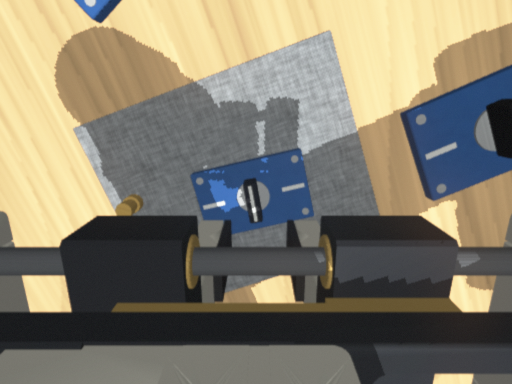

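```bash
python3 - <<'E'
from h import *
im=cv2.imread('pics/w1.png')[140:245,180:325]
cv2.imwrite('pics/w1c.png',cv2.resize(im,None,fx=5,fy=5,interpolation=2))
E
```

```text
(no output)
```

View pics/w1c.png

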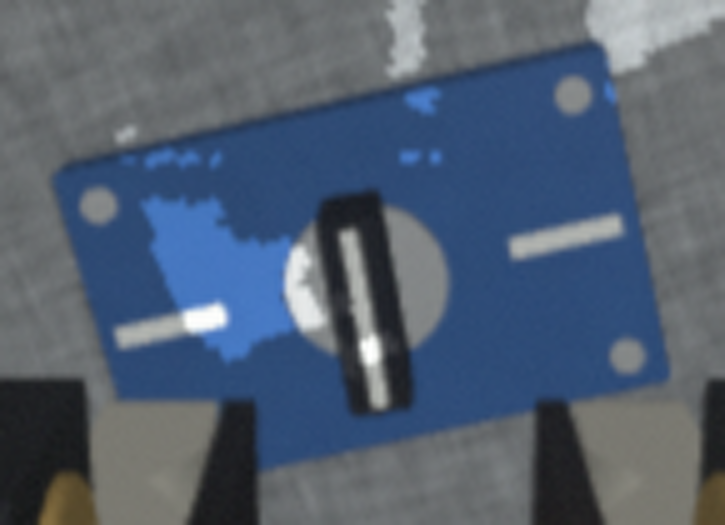

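```bash
cat > m.py <<'E'
from h import *
o=dict(orientation=[179.95,-.11,160.43],tool_pos=np.array([.5564,-.2064,.3222])); c=cam('wrist',o)
px=lambda p:(np.array(p,float)+.5)/5-.5+[180,140]
s=cast(c,px([(346,232),(379,407)]),.039);m=cast(c,px([(118,338),(226,315),(512,249),(622,225)]),.015)
print('slot mid',s.mean(0),'ang',np.degrees(np.arctan2(*(s[1]-s[0])[1::-1])), 'len',np.linalg.norm(s[1]-s[0]))
print('marks mid',m.mean(0),'ang',np.degrees(np.arctan2(*(m[3]-m[0])[1::-1])))
d=cast(c,px([(368,281)]),.017);print('disc',d)
E
python3 m.py
```

```text
slot mid [ 0.56655226 -0.19364398  0.039     ] ang 80.20630717324077 len 0.03401429921889313
marks mid [ 0.56598529 -0.1935641   0.015     ] ang 173.48587623135757
disc [[ 0.56564409 -0.19432853  0.017     ]]
```

```bash
python3 - <<'E'
from h import *
p=cast(cam('top'),[(125.5,177.2),(132.8,237.8)],.07);print(p,p.mean(0),np.degrees(np.arctan2(*(p[0]-p[1])[1::-1])))
c=p.mean(0)
# same camera-to-object offset as the panel view
plan([c[0]-.01,c[1]-.0124,.3772],160.4)
E
```

```text
[[0.61961468 0.22553779 0.07      ]
 [0.47358509 0.19974806 0.07      ]] [0.54659988 0.21264292 0.07      ] 10.01551540006964
shift cm [15.52 37.68 -5.42] twist -0.0 tcp [ 0.5563 -0.2067  0.3223] [ 1.7994e+02 -9.0000e-02  1.6040e+02] F [ 0.5 -0.  -0.5] op 0.0305 t 1.48
```

Call:
{"name": "carry_out", "arguments": {
  "linear": [
    [1.4,3.2,-1.5],
    [2.8,6.4,-3],
    [4.2,9.6,-4.5],
    [5.6,12.8,-5.4],
    [7,16,-5.4],
    [8.4,19.2,-5.4],
    [9.8,22.4,-5.4],
    [11.2,25.6,-5.4],
    [12.6,28.8,-5.4],
    [14,32,-5.4],
    [15.5,35.5,-5.4],
    [15.5,35.5,-5.4]
  ],
  "twist": [0,0,0,0,0,0,0,0,0,0,0,0]
}}

```text
clock: 2.48
tool_pos: [0.5295, 0.1831, 0.3774]
orientation: [179.8, -0.0, 160.5]
force: [0.6, 0.4, 0.7]
opening: 0.0307
```

Call:
{"name": "carry_out", "arguments": {
  "linear": [
    [0,0,0],
    [0,0,0],
    [0,0,0]
  ],
  "twist": [0,0,0]
}}

```text
clock: 2.73
tool_pos: [0.5296, 0.1819, 0.3775]
orientation: [179.8, -0.0, 160.4]
force: [-0.4, -0.1, -0.2]
opening: 0.0308
```

```bash
python3 -c "
from h import *
o=ctrl.get_obs();print(repr(o['tool_pos']),o['orientation'])
im=ctrl.snapshot('wrist');cv2.imwrite('pics/w2.png',im)
cv2.imwrite('pics/w2b.png',cv2.resize(im[60:250,120:380],None,fx=3,fy=3,interpolation=2))"
```

```text
array([0.52964964, 0.18185683, 0.37753281]) [ 1.79837239e+02 -2.74568138e-02  1.60380842e+02]
```

View pics/w2b.png

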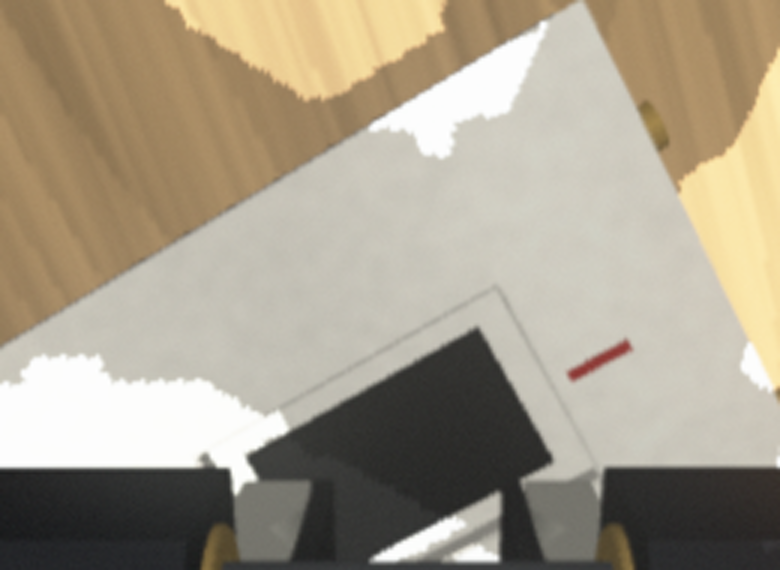

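Call:
{"name": "carry_out", "arguments": {
  "linear": [
    [0,2.5,0],
    [-1,5.5,0],
    [-1,5.5,0],
    [-1,5.5,0],
    [-1,5.5,0]
  ],
  "twist": [0,0,0,0,0]
}}

```text
clock: 3.2
tool_pos: [0.5576, 0.2291, 0.3773]
orientation: [179.9, -0.1, 160.3]
force: [-0.1, 0.3, -0.5]
opening: 0.0307
```

```bash
python3 -c "
from h import *
o=ctrl.get_obs();print(repr(o['tool_pos']),o['orientation'])
im=ctrl.snapshot('wrist');cv2.imwrite('pics/w3.png',im)
cv2.imwrite('pics/w3b.png',cv2.resize(im[40:230,120:380],None,fx=3,fy=3,interpolation=2))"
```

```text
array([0.55761757, 0.22908076, 0.37730548]) [ 1.79879429e+02 -6.21162246e-02  1.60286778e+02]
```

View pics/w3b.png

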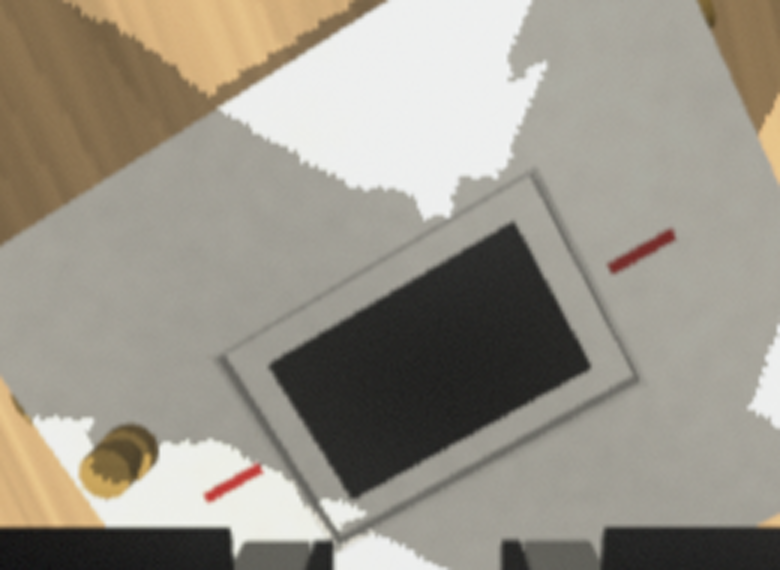

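```bash
python3 - <<'E'
from h import *
o=dict(orientation=[179.88,-.06,160.29],tool_pos=np.array([.55762,.22908,.37731])); c=cam('wrist',o)
im=cv2.imread('pics/w3.png');hsv=cv2.cvtColor(im,cv2.COLOR_BGR2HSV)
m=cv2.inRange(hsv,(0,110,60),(8,255,255))|cv2.inRange(hsv,(172,110,60),(180,255,255))
n,l,s,ce=cv2.connectedComponentsWithStats(m)
r=[ce[i] for i in range(1,n) if s[i,4]>20];print(r)
p=cast(c,r,.07);print('red',p.mean(0),np.degrees(np.arctan2(*(p[1]-p[0])[1::-1])),np.linalg.norm(p[0]-p[1]))
px=lambda p:(np.array(p,float)+.5)/3-.5+[120,40]
q=cast(c,px([(222,356),(534,170),(637,381),(340,542)]),.07)
print('corners',q.mean(0),rect(q))
dk=(cv2.inRange(hsv,(0,0,0),(180,255,70)))
dk[:,:120]=0;dk[220:]=0
k=[k for k in cv2.findContours(dk,0,1)[0] if cv2.contourArea(k)>3000]
for x in k: print('seal',rect(cast(c,x[:,0],.063)),cv2.boundingRect(x))
print(proj(c,[.5476,.2126,.07]))
E
```

```text
[array([333.54285714, 123.32857143]), array([197.36842105, 200.49122807])]
red [0.54736148 0.21457439 0.07      ] 10.153856164506067 0.15008671028203344
corners [0.54683771 0.21362752 0.07      ] [546.49755859 213.33297729 112.59375     73.71700287   9.95703983]
seal [547.45617676 214.20404053  90.46678162  52.78453827  10.16049194] (210, 115, 106, 91)
[[262.23135467 161.38165262]]
```

```bash
python3 -c "
from h import *
plan([.566,-.194,.27],170.2)"
```

```text
shift cm [-15.08 -39.55  10.64] twist -9.9 tcp [0.5574 0.229  0.3775] [ 1.7987e+02 -5.0000e-02  1.6029e+02] F [ 0.5 -0.1 -0.3] op 0.0304 t 3.25
```

Call:
{"name": "carry_out", "arguments": {
  "linear": [
    [-1.3,-3.5,0],
    [-2.6,-7,0],
    [-3.9,-10.5,0.5],
    [-5.2,-14,1],
    [-6.5,-17.5,1.5],
    [-7.8,-21,2],
    [-9.1,-24.5,3],
    [-10.4,-28,4.5],
    [-11.7,-31.5,6],
    [-13,-35,7.5],
    [-14.2,-38.5,9],
    [-15.1,-39.6,10.6]
  ],
  "twist": [-1,-2,-3,-4,-5,-6,-7,-8,-9,-9.9,-9.9,-9.9]
}}

```text
clock: 4.25
tool_pos: [0.5641, -0.1989, 0.2704]
orientation: [179.9, -0.0, 170.0]
force: [1.6, 1.8, 0.2]
opening: 0.0306
```

Call:
{"name": "carry_out", "arguments": {
  "linear": [
    [0,0,0],
    [0,0,0]
  ],
  "twist": [0,0]
}}

```text
clock: 4.42
tool_pos: [0.5627, -0.2006, 0.2697]
orientation: [179.9, -0.1, 169.8]
force: [-0.3, 0.8, 0.6]
opening: 0.0307
```

```bash
python3 -c "
from h import *
plan([.566,-.194,.25],170.2)"
```

```text
shift cm [-0.21  0.7   1.97] twist -0.4 tcp [ 0.5627 -0.2006  0.2697] [ 1.7989e+02 -1.3000e-01  1.6982e+02] F [-0.3  0.8  0.6] op 0.0307 t 4.42
```

Call:
{"name": "carry_out", "arguments": {
  "linear": [
    [-0.1,0.4,1],
    [-0.2,0.7,2],
    [-0.2,0.7,2],
    [-0.2,0.7,2]
  ],
  "twist": [-0.4,-0.4,-0.4,-0.4]
}}

```text
clock: 4.75
tool_pos: [0.5659, -0.1928, 0.2495]
orientation: [179.9, -0.2, 170.3]
force: [0.9, -0.2, 0.4]
opening: 0.0306
```

```bash
python3 -c "
from h import *
plan([.566,-.194,.197],170.2)
im=ctrl.snapshot('wrist');cv2.imwrite('pics/w4.png',im)"
```

```text
shift cm [-0.05 -0.13  5.24] twist 0.1 tcp [ 0.5659 -0.1928  0.2495] [179.89  -0.18 170.32] F [ 0.9 -0.2  0.4] op 0.0306 t 4.75
```

View pics/w4.png

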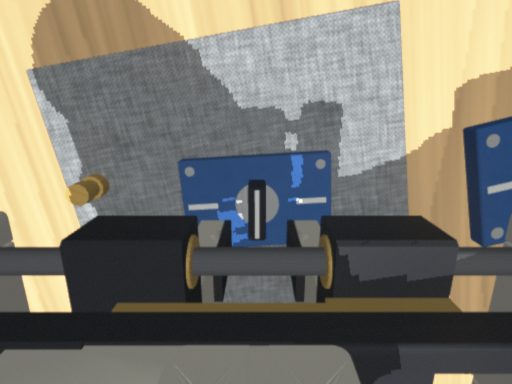

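The bar at (257,210) stands parallel to the pads and midway between them. Next I'll go down and grip it.

Call:
{"name": "carry_out", "arguments": {
  "linear": [
    [0,-0.1,1],
    [0,-0.1,2],
    [0,-0.1,3],
    [0,-0.1,4],
    [0,-0.1,4.7],
    [0,-0.1,5.2],
    [0,-0.1,5.2],
    [0,-0.1,5.2]
  ],
  "twist": [0,0,0,0,0,0,0,0]
}}

```text
clock: 5.47
tool_pos: [0.5659, -0.1939, 0.1975]
orientation: [179.9, -0.2, 170.3]
force: [1.0, 0.4, 1.3]
opening: 0.0308
```

Call:
{"name": "carry_out", "arguments": {
  "linear": [
    [0,0,0],
    [0,0,0],
    [0,0,0],
    [0,0,0],
    [0,0,0],
    [0,0,0]
  ],
  "twist": [0,0,0,0,0,0],
  "fingers": -1
}}

```text
clock: 5.97
tool_pos: [0.566, -0.1939, 0.1979]
orientation: [179.9, -0.1, 170.3]
force: [0.0, 1.4, 2.2]
opening: 0.0115
```

Call:
{"name": "carry_out", "arguments": {
  "linear": [
    [0,0,-0.7],
    [0,0,-2],
    [0,0,-4],
    [0,0,-6],
    [0,0,-8],
    [0,0,-10],
    [0,0,-12],
    [0,0,-13],
    [0,0,-13],
    [0,0,-13]
  ],
  "twist": [0,0,0,0,0,0,0,0,0,0]
}}

```text
clock: 6.8
tool_pos: [0.566, -0.1941, 0.3279]
orientation: [179.9, -0.1, 170.3]
force: [0.5, 0.8, -3.0]
opening: 0.0116
```

```bash
python3 -c "
from h import *
plan([.547,.2142,.33],186.9)
im=ctrl.snapshot('wrist');cv2.imwrite('pics/w5.png',im)"
```

```text
shift cm [ 8.75 39.93 -0.11] twist -16.6 tcp [ 0.566  -0.1941  0.3279] [ 1.7988e+02 -1.0000e-01  1.7031e+02] F [ 0.5  0.8 -3. ] op 0.0116 t 6.8
```

View pics/w5.png

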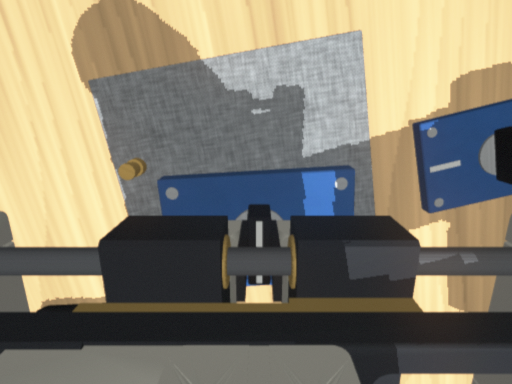

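```bash
cat > edge.py <<'E'
from h import *
import sys
def edge(f,o,dz):
    im=cv2.imread(f);c=cam('wrist',o)
    b=blue(im);b=cv2.inRange(cv2.cvtColor(im,cv2.COLOR_BGR2HSV),(100,110,40),(125,255,255))
    n,l,s,_=cv2.connectedComponentsWithStats(b[:216,:390]);
    i=1+np.argmax(s[1:,4]);xs=[];ys=[]
    L=s[i,0];W=s[i,2]
    for x in range(L+12,L+W-12):
        y=np.where(l[:,x]==i)[0]
        if len(y): xs.append(x);ys.append(y.min())
    v=cv2.fitLine(np.float32(np.c_[xs,ys]),cv2.DIST_HUBER,0,.01,.01).ravel()
    print('px',s[i],v)
    z=o['tool_pos'][2]-.1829-dz
    q=cast(c,[(v[2]-80*v[0],v[3]-80*v[1]),(v[2]+80*v[0],v[3]+80*v[1])],z)
    a=np.degrees(np.arctan2(*(q[1]-q[0])[1::-1]))
    R=Ro.from_euler('xyz',o['orientation'],degrees=True).as_matrix()
    t=(q-o['tool_pos'])@R; print('edge world ang',a,'tool ang',np.degrees(np.arctan2(*(t[1]-t[0])[1::-1])),'tool y at x=0',np.interp(0,t[:,0],t[:,1]))
    e=cast(c,[(L,v[3]),(L+W,v[3])],z);print('ends tool x',((e-o['tool_pos'])@R)[:,0])
if __name__=='__main__': edge('pics/w5.png',dict(orientation=[179.88,-.1,170.31],tool_pos=np.array([.566,-.1941,.3279])),0)
E
python3 edge.py
```

```text
px [ 158  166  197   50 8063] [ 9.9835241e-01 -5.7379548e-02  2.5600000e+02  1.7123700e+02]
edge world ang 173.5703302008269 tool ang -3.260536782693008 tool y at x=0 -0.03665339473138757
ends tool x [-0.05481814  0.05305108]
```

```bash
sed -i "s/3279])),0)/3279])),.012)/" edge.py; python3 edge.py
```

```text
px [ 158  166  197   50 8063] [ 9.9835241e-01 -5.7379548e-02  2.5600000e+02  1.7123700e+02]
edge world ang 173.57033020082687 tool ang -3.260536782692989 tool y at x=0 -0.03408148722806246
ends tool x [-0.05886767  0.05693647]
```

Call:
{"name": "carry_out", "arguments": {
  "linear": [
    [0.5,2.2,0],
    [1.2,5.4,0],
    [2,9,0],
    [2.8,12.6,0],
    [3.6,16.2,0],
    [4.4,19.8,0],
    [5.2,23.4,0],
    [6,27,0],
    [6.8,30.8,0],
    [7.6,34.4,0],
    [8.3,37.8,0],
    [8.75,39.9,0]
  ],
  "twist": [-1,-3,-5,-7,-9,-11,-13,-15,-16,-16.6,-16.6,-16.6]
}}

```text
clock: 7.85
tool_pos: [0.546, 0.2169, 0.3262]
orientation: [179.9, -0.3, -173.0]
force: [0.1, -0.2, -2.2]
opening: 0.0117
```

Call:
{"name": "carry_out", "arguments": {
  "linear": [
    [0,0,0],
    [0,0,0],
    [0,0,0]
  ],
  "twist": [0,0,0]
}}

```text
clock: 8.1
tool_pos: [0.5456, 0.2167, 0.3246]
orientation: [180.0, -0.4, -173.0]
force: [-0.4, -0.3, -2.5]
opening: 0.0115
```

```bash
python3 -c "
from h import *
plan([.547,.2142,.29],186.9)"
```

```text
shift cm [-0.14 -0.26  3.46] twist 0.1 tcp [0.5456 0.2167 0.3246] [ 179.97   -0.44 -172.98] F [-0.4 -0.3 -2.5] op 0.0115 t 8.1
```

Call:
{"name": "carry_out", "arguments": {
  "linear": [
    [-0.1,-0.2,1.5],
    [-0.15,-0.25,3.5],
    [-0.15,-0.25,5.2],
    [-0.15,-0.25,5.2],
    [-0.15,-0.25,5.2],
    [-0.15,-0.25,5.2]
  ],
  "twist": [0,0,0,0,0,0]
}}

```text
clock: 8.6
tool_pos: [0.5475, 0.2138, 0.2733]
orientation: [180.0, -0.4, -173.0]
force: [0.7, 0.4, -0.9]
opening: 0.0116
```

```bash
python3 -c "
from h import *
plan([.547,.2142,.258],186.9)
cv2.imwrite('pics/w6.png',ctrl.snapshot('wrist'))
im=ctrl.snapshot('top');cv2.imwrite('pics/t6.png',cv2.resize(im[150:270,80:190],None,fx=5,fy=5,interpolation=2))"
```

```text
shift cm [0.03 0.05 1.54] twist 0.1 tcp [0.5475 0.2138 0.2733] [ 179.97   -0.4  -173.02] F [ 0.7  0.4 -0.9] op 0.0116 t 8.6
```

View pics/w6.png

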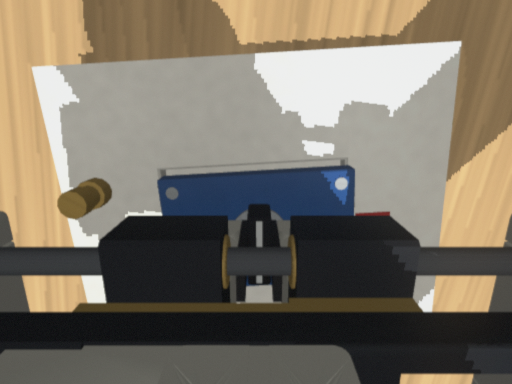

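View pics/t6.png

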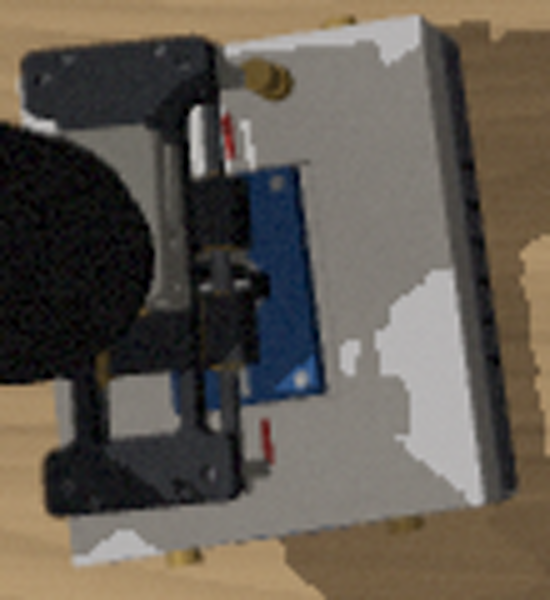

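```bash
python3 -c "
from h import *
im=cv2.imread('pics/w6.png')
a=cv2.resize(im[145:215,145:215],None,fx=5.5,fy=5.5,interpolation=2);b=cv2.resize(im[145:215,300:370],None,fx=5.5,fy=5.5,interpolation=2)
cv2.imwrite('pics/w6c.png',np.hstack([a,b]))"
```

```text
(no output)
```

View pics/w6c.png

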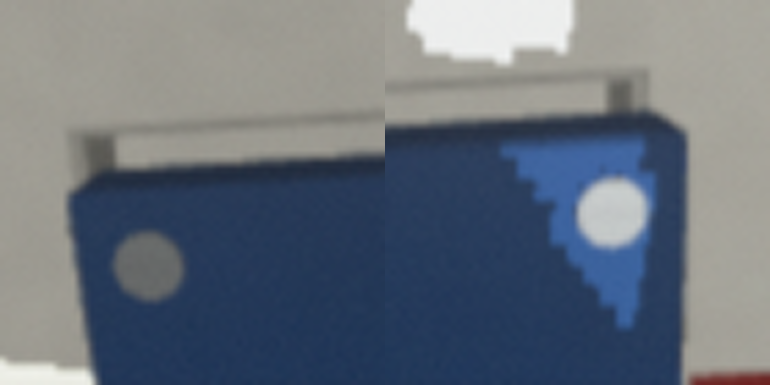

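```bash
cat > d.py <<'E'
from h import *
o=dict(orientation=[179.97,-.4,-173.02],tool_pos=np.array([.5475,.2138,.2733]));c=cam('wrist',o)
f=lambda L,R:np.array([((L[0]+.5)/5.5-.5+145,(L[1]+.5)/5.5-.5+145),((R[0]-385+.5)/5.5-.5+300,(R[1]+.5)/5.5-.5+145)])
R=Ro.from_euler('xyz',o['orientation'],degrees=True).as_matrix()
for n,l,r,z in(('panel top',(70,195),(685,133),.0904),('panel bot',(105,173),(655,113),.0784),('open',(70,130),(647,72),.07)):
    t=(cast(c,f(l,r),z)-o['tool_pos'])@R*1000
    print(n,t.round(1)[:,:2].tolist(),'mid',t.mean(0)[:2].round(2),'len',np.linalg.norm(t[1,:2]-t[0,:2]).round(1),'ang',np.degrees(np.arctan2(*(t[1]-t[0])[1::-1])).round(2))
E
python3 d.py
```

```text
panel top [[-55.4, -31.7], [52.8, -37.7]] mid [ -1.29 -34.66] len 108.3 ang -3.18
panel bot [[-55.5, -31.1], [53.2, -37.4]] mid [ -1.13 -34.25] len 108.9 ang -3.28
open [[-61.7, -34.1], [54.5, -40.4]] mid [ -3.56 -37.24] len 116.4 ang -3.07
```

```bash
cat >> d.py <<'E'
g=o['tool_pos']+R@np.array([0,0,.19]);print('grip point world',g)
q=cast(c,f((70,130),(647,72)),.07);print('open edge world',q, 'mid',q.mean(0))
u=(q[0]-q[1])/np.linalg.norm(q[0]-q[1]);print(u); n=np.array([-u[1],u[0],0])
for s in(1,-1): print('centre est',q.mean(0)+s*n*.0382)
plan([.547,.2142,.258],186.9)
print(ctrl.get_obs()['joint_pos'])
E
python3 d.py
```

```text
panel top [[-55.4, -31.7], [52.8, -37.7]] mid [ -1.29 -34.66] len 108.3 ang -3.18
panel bot [[-55.5, -31.1], [53.2, -37.4]] mid [ -1.13 -34.25] len 108.9 ang -3.28
open [[-61.7, -34.1], [54.5, -40.4]] mid [ -3.56 -37.24] len 116.4 ang -3.07
grip point world [0.5461713  0.21373755 0.08330466]
open edge world [[0.61142673 0.18735104 0.07      ]
 [0.49685237 0.16705199 0.07      ]] mid [0.55413955 0.17720152 0.07      ]
[0.98466561 0.17445239 0.        ]
centre est [0.54747547 0.21481574 0.07      ]
centre est [0.56080364 0.13958729 0.07      ]
shift cm [0.04 0.   1.58] twist 0.1 tcp [0.5475 0.2142 0.2738] [ 179.92   -0.34 -173.  ] F [ 0.2  0.5 -0.9] op 0.0122 t 8.7
[ 40.32086418  19.18976495 -19.90798538  -0.32447672 -51.14211487
 -33.11896804]
```

Call:
{"name": "carry_out", "arguments": {
  "linear": [
    [-0.22,0.03,0.2],
    [-0.22,0.03,0.4],
    [-0.22,0.03,0.7],
    [-0.22,0.03,1.0],
    [-0.22,0.03,1.2],
    [-0.22,0.03,1.2]
  ],
  "twist": [0,0,0,0,0,0]
}}

```text
clock: 9.2
tool_pos: [0.5493, 0.2147, 0.2611]
orientation: [179.9, -0.4, -173.0]
force: [0.2, -0.4, -1.5]
opening: 0.0114
```

```bash
python3 -c "
from h import *
plan([.547,.2142,.2529],186.9)
print(ctrl.get_obs()['moment'])
im=ctrl.snapshot('wrist');cv2.imwrite('pics/w7.png',cv2.resize(im[130:230,140:375],None,fx=3.4,fy=3.4,interpolation=2))"
```

```text
shift cm [ 0.23 -0.02  0.82] twist 0.1 tcp [0.5493 0.2147 0.2611] [ 179.95   -0.4  -173.  ] F [ 0.2 -0.4 -1.5] op 0.0114 t 9.2
[0.03001446 0.07786256 0.01753035]
```

View pics/w7.png

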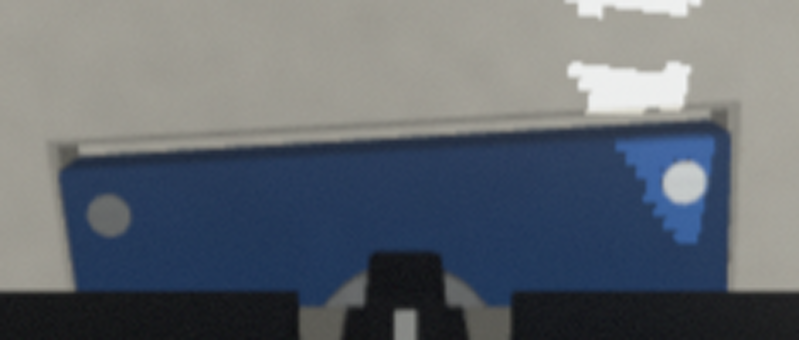

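The panel is about 4 mm into the opening with gaps on all visible sides and no contact force, so I'll press it down.

Call:
{"name": "carry_out", "arguments": {
  "linear": [
    [0,0,0.2],
    [0,0,0.4],
    [0,0,0.6],
    [0,0,0.7],
    [0,0,0.7]
  ],
  "twist": [0,0,0,0,0]
}}

```text
clock: 9.67
tool_pos: [0.5494, 0.2148, 0.2547]
orientation: [179.9, -0.4, -173.0]
force: [-1.4, -0.3, 4.3]
opening: 0.0119
```

Call:
{"name": "carry_out", "arguments": {
  "linear": [
    [0,0,0.1],
    [0,0,0.2],
    [0,0,0.2],
    [0,0,0.2]
  ],
  "twist": [0,0,0,0]
}}

```text
clock: 10.0
tool_pos: [0.5494, 0.2148, 0.2533]
orientation: [179.9, -0.3, -173.0]
force: [-2.5, -0.3, 6.5]
opening: 0.0116
```

Call:
{"name": "carry_out", "arguments": {
  "linear": [
    [0,0,0.1],
    [0,0,0.2],
    [0,0,0.2],
    [0,0,0.2]
  ],
  "twist": [0,0,0,0]
}}

```text
clock: 10.33
tool_pos: [0.5492, 0.2148, 0.2529]
orientation: [179.9, -0.3, -172.9]
force: [-6.0, -1.1, 13.6]
opening: 0.0115
```

```bash
python3 -c "
from h import *
plan([.5494,.2148,.2529],186.9)
print(ctrl.get_obs()['moment'])
im=ctrl.snapshot('wrist');cv2.imwrite('pics/w8.png',cv2.resize(im[130:230,140:375],None,fx=3.4,fy=3.4,interpolation=2))"
```

```text
shift cm [-0.02 -0.   -0.  ] twist 0.2 tcp [0.5492 0.2148 0.2529] [ 179.94   -0.3  -172.95] F [-6.  -1.1 13.6] op 0.0115 t 10.33
[-4.09117610e-01  2.52882806e+00 -2.21687515e-03]
```

View pics/w8.png

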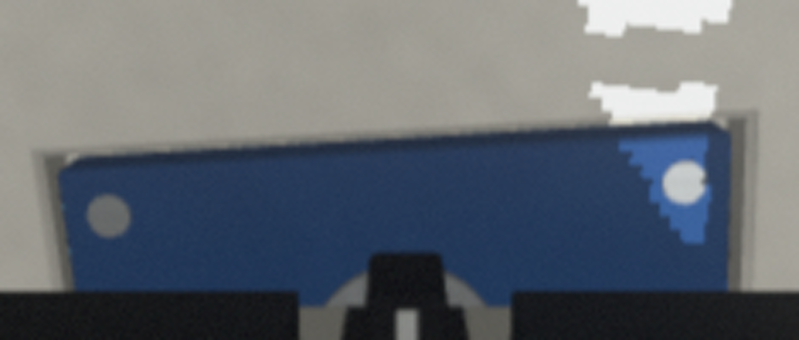

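Call:
{"name": "carry_out", "arguments": {
  "linear": [
    [0.03,0,0.22],
    [0.06,0,0.22],
    [0.06,0,0.22],
    [0.06,0,0.22]
  ],
  "twist": [0,0,0,0]
}}

```text
clock: 10.72
tool_pos: [0.5489, 0.2147, 0.2528]
orientation: [179.9, -0.2, -172.9]
force: [-6.8, -1.1, 17.5]
opening: 0.0116
```

```bash
python3 -c "
from h import *
plan([.5494,.2148,.2529],186.9)
print(ctrl.get_obs()['moment'])
im=ctrl.snapshot('scene');cv2.imwrite('pics/s9.png',cv2.resize(im[120:220,295:430],None,fx=5.5,fy=5.5,interpolation=2))"
```

```text
shift cm [-0.05  0.   -0.01] twist 0.2 tcp [0.5489 0.2147 0.2528] [ 179.92   -0.19 -172.9 ] F [-6.8 -1.1 17.5] op 0.0116 t 10.72
[-0.69167137  2.28881013 -0.00622169]
```

View pics/s9.png

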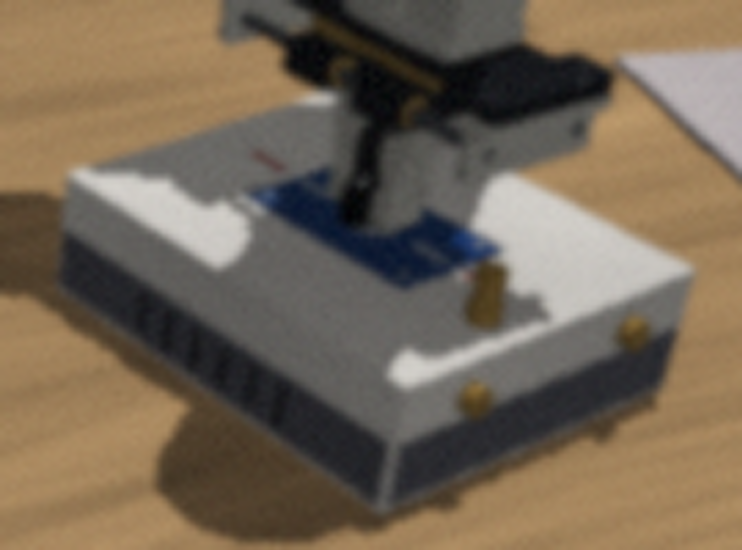

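Call:
{"name": "carry_out", "arguments": {
  "linear": [
    [0.02,0,0.22],
    [0.02,0,0.22],
    [0.02,0,0.22],
    [0.02,0,0.22],
    [0.02,0,0.22],
    [0.02,0,0.22],
    [0.02,0,0.22],
    [0.02,0,0.22],
    [0.02,0,0.22],
    [0.02,0,0.22],
    [0.02,0,0.22],
    [0.02,0,0.22]
  ],
  "twist": [3,7,11,15,19,23,27,31,35,38,40,40]
}}

```text
clock: 11.77
tool_pos: [0.5484, 0.2147, 0.2528]
orientation: [-180.0, -0.2, 147.0]
force: [-9.2, 0.0, 20.1]
opening: 0.0113
```

```bash
python3 -c "
from h import *
plan([.5494,.2148,.2529],100.2)
print(ctrl.get_obs()['moment'])
im=ctrl.snapshot('wrist');cv2.imwrite('pics/w10.png',im)"
```

```text
shift cm [-0.08  0.06 -0.01] twist 46.8 tcp [0.5484 0.2147 0.2528] [-1.7998e+02 -1.7000e-01  1.4700e+02] F [-9.2  0.  20.1] op 0.0113 t 11.77
[-0.21882472  3.57925168 -0.04237395]
```

View pics/w10.png

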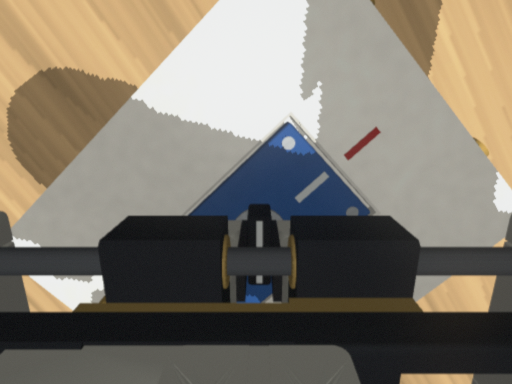

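Call:
{"name": "carry_out", "arguments": {
  "linear": [
    [0.05,-0.04,0.2],
    [0.05,-0.04,0.2],
    [0.05,-0.04,0.2],
    [0.05,-0.04,0.2],
    [0.05,-0.04,0.2],
    [0.05,-0.04,0.2],
    [0.05,-0.04,0.2],
    [0.05,-0.04,0.2],
    [0.05,-0.04,0.2],
    [0.05,-0.04,0.2],
    [0.05,-0.04,0.2],
    [0.05,-0.04,0.2]
  ],
  "twist": [3,7,11,15,19,23,27,31,35,39,42,42]
}}

```text
clock: 12.82
tool_pos: [0.5479, 0.2149, 0.2529]
orientation: [-180.0, -0.1, 104.9]
force: [-6.5, -0.9, 16.2]
opening: 0.0114
```

```bash
python3 -c "
from h import *
plan([.5494,.2148,.2529],100.2)
o=ctrl.get_obs();print(o['moment'],o['tool_pos'],o['orientation'])
im=ctrl.snapshot('wrist');cv2.imwrite('pics/w11.png',im)
cv2.imwrite('pics/w11c.png',cv2.resize(im[60:310,160:360],None,fx=2.4,fy=2.4,interpolation=2))"
```

```text
shift cm [-0.05  0.14 -0.  ] twist 4.7 tcp [0.5479 0.2149 0.2529] [-1.7998e+02 -1.4000e-01  1.0495e+02] F [-6.5 -0.9 16.2] op 0.0114 t 12.82
[-0.18211114  2.48162603 -0.0845784 ] [0.54790712 0.21493403 0.25287907] [-1.79976912e+02 -1.36216060e-01  1.04945687e+02]
```

View pics/w11c.png

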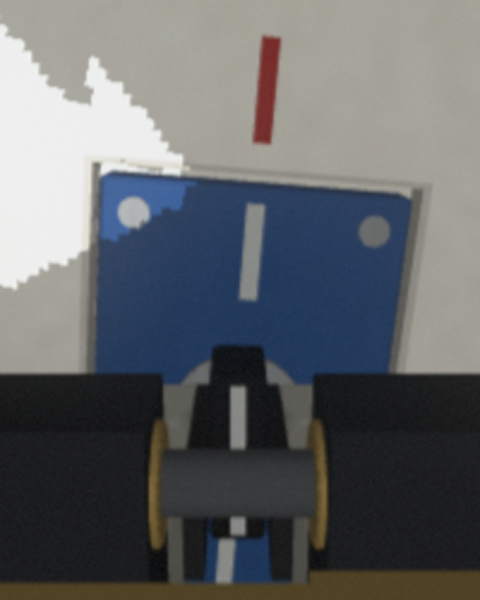

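```bash
cat > ang.py <<'E'
from h import *
def run(f,o,zt):  # zt panel top height
    im=cv2.imread(f);c=cam('wrist',o);g=cv2.cvtColor(im,cv2.COLOR_BGR2HSV)
    out={}
    for n,(y0,y1,x0,x1),z in(('mark',(140,192,250,285),zt),('slot',(222,283,248,270),zt+.024),('mark2',(285,302,245,266),zt)):
        r=g[y0:y1,x0:x1]; m=((r[...,1]<70)&(r[...,2]>110)).astype(np.uint8)
        k,l,s,ce=cv2.connectedComponentsWithStats(m)
        if n=='slot': ys,xs=np.nonzero(m)
        else:
            i=1+np.argmax(s[1:,4]);ys,xs=np.nonzero(l==i)
        rows=np.unique(ys);P=np.array([[xs[ys==y].mean()+x0,y+y0] for y in rows][1:-1])
        W=cast(c,P,z);v=cv2.fitLine(np.float32(W[:,:2]*1000),cv2.DIST_HUBER,0,.01,.01).ravel()
        out[n]=W;print(n,len(rows),P[0],P[-1],'world ang',np.degrees(np.arctan2(v[1],v[0]))%180)
    a=out['mark'].mean(0);b=out['mark2'].mean(0);print('mark-mark2 ang',np.degrees(np.arctan2(*(a-b)[1::-1]))%180)
E
python3 -c "
from ang import *
run('pics/w11.png',dict(orientation=[-179.98,-.136,104.946],tool_pos=np.array([.5479,.2149,.2529])),.07)"
```

```text
mark 40 [266.5 146. ] [263. 183.] world ang 10.416265
slot 31 [258.5 223. ] [258.5 280. ] world ang 14.8651
mark2 17 [254. 286.] [253. 300.] world ang 10.060108
mark-mark2 ang 10.34082233518376
```

Call:
{"name": "carry_out", "arguments": {
  "linear": [
    [0.01,-0.05,0.2],
    [0.01,-0.05,0.2],
    [0.01,-0.05,0.2],
    [0.01,-0.05,0.2],
    [0.01,-0.05,0.2]
  ],
  "twist": [2,4,4.6,4.6,4.6]
}}

```text
clock: 13.28
tool_pos: [0.5476, 0.2149, 0.2528]
orientation: [179.9, -0.1, 100.5]
force: [-6.4, -1.5, 16.2]
opening: 0.0119
```

```bash
python3 -c "
from ang import *
o=ctrl.get_obs();im=ctrl.snapshot('wrist');cv2.imwrite('pics/w12.png',im)
print(o['moment'],o['force'],o['tool_pos'],o['orientation'])
run('pics/w12.png',o,.07)
cv2.imwrite('pics/w12c.png',cv2.resize(im[60:310,160:360],None,fx=2.4,fy=2.4,interpolation=2))
im=ctrl.snapshot('scene');cv2.imwrite('pics/s12.png',cv2.resize(im[120:220,295:430],None,fx=5.5,fy=5.5,interpolation=2))"
```

```text
[-0.66364769  2.15067414  0.01404122] [-6.44195338 -1.52594128 16.15449651] [0.5475977  0.2149179  0.25283005] [ 1.79940543e+02 -1.41002949e-01  1.00518019e+02]
mark 40 [258.5 146. ] [259. 183.] world ang 10.663289
slot 32 [258.5 223. ] [258.5 281. ] world ang 10.437048
mark2 17 [258.5 286. ] [258.5 300. ] world ang 10.437292
mark-mark2 ang 10.390546181353756
```

View pics/w12c.png

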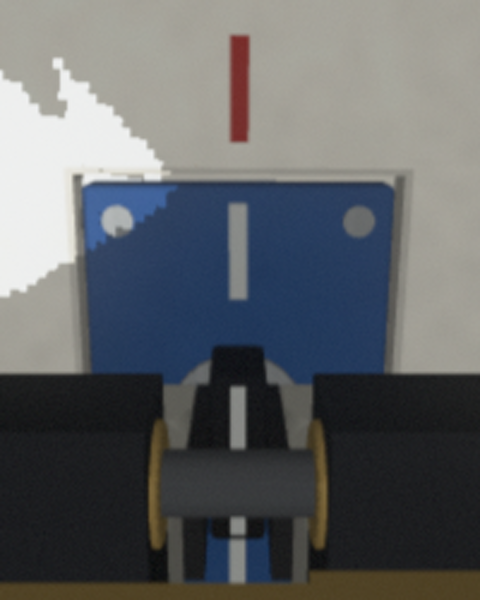

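View pics/s12.png

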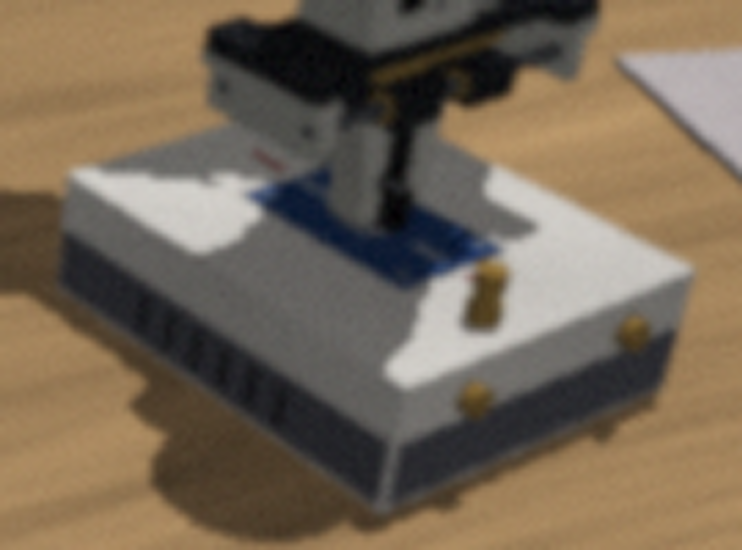

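The slot at 10.44° and the marks at 10.39° agree, and the panel looks flush. I'll relieve the remaining sideways force and check that everything is settled.

Call:
{"name": "carry_out", "arguments": {
  "linear": [
    [0.01,-0.05,0.22],
    [0.02,-0.1,0.22],
    [0.02,-0.1,0.22],
    [0.02,-0.1,0.22],
    [0.02,-0.1,0.22]
  ],
  "twist": [0,0,0,0,0]
}}

```text
clock: 13.8
tool_pos: [0.5472, 0.2149, 0.2529]
orientation: [179.8, -0.1, 100.6]
force: [-4.0, -3.0, 15.0]
opening: 0.0118
```

```bash
cat > fin.py <<'E'
from ang import *
import sys
o=ctrl.get_obs();im=ctrl.snapshot('wrist');f=f'pics/{sys.argv[1]}.png';cv2.imwrite(f,im)
print(o['moment'].round(2),o['force'].round(1),o['tool_pos'].round(4),o['orientation'].round(2),o['clock'])
run(f,o,.07)
E
python3 fin.py w13
```

```text
[-1.07  1.51  0.02] [-4. -3. 15.] [0.5472 0.2149 0.2529] [ 1.7980e+02 -1.4000e-01  1.0057e+02] 13.8
mark 40 [258.5 146. ] [259. 183.] world ang 10.707614
slot 32 [258.5 223. ] [258. 281.] world ang 10.484663
mark2 17 [258.5 286. ] [258.5 300. ] world ang 10.485385
mark-mark2 ang 10.427911240819839
```

Call:
{"name": "carry_out", "arguments": {
  "linear": [
    [-0.02,-0.05,0.24],
    [-0.04,-0.08,0.24],
    [-0.04,-0.08,0.24],
    [-0.04,-0.08,0.24],
    [-0.04,-0.08,0.24],
    [-0.04,-0.08,0.24]
  ],
  "twist": [0,0.1,0.1,0.1,0.1,0.1]
}}

```text
clock: 14.35
tool_pos: [0.5468, 0.2147, 0.2528]
orientation: [179.7, -0.2, 100.5]
force: [-6.5, -0.1, 19.2]
opening: 0.0118
```

```bash
python3 fin.py w14; python3 -c "
from h import *
cv2.imwrite('pics/t14.png',ctrl.snapshot('top'))
im=cv2.imread('pics/w14.png')
cv2.imwrite('pics/w14c.png',cv2.resize(im[100:230,170:350],None,fx=4,fy=4,interpolation=2))"
```

```text
[-0.25  2.47  0.01] [-6.5 -0.1 19.2] [0.5468 0.2147 0.2528] [ 1.7966e+02 -1.7000e-01  1.0052e+02] 14.35
mark 41 [258.5 145. ] [259. 183.] world ang 10.824095
slot 32 [258.5 223. ] [259. 281.] world ang 10.981445
mark2 17 [258.5 286. ] [258.5 300. ] world ang 10.437521
mark-mark2 ang 10.392366908809862
```

View pics/w14c.png

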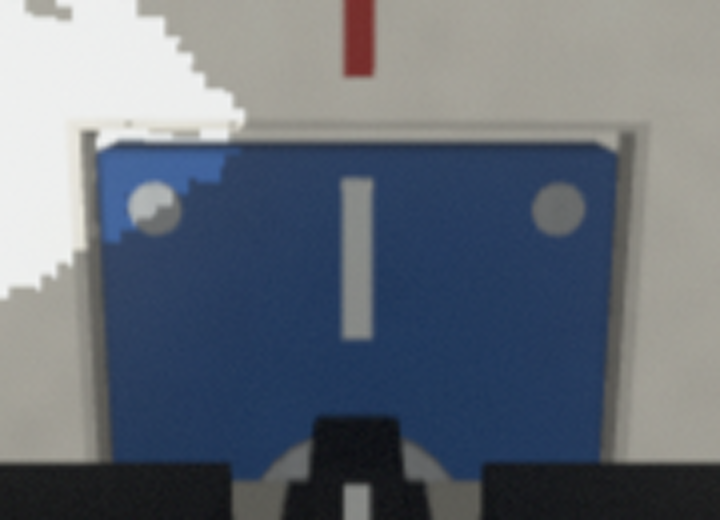

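View pics/t14.png

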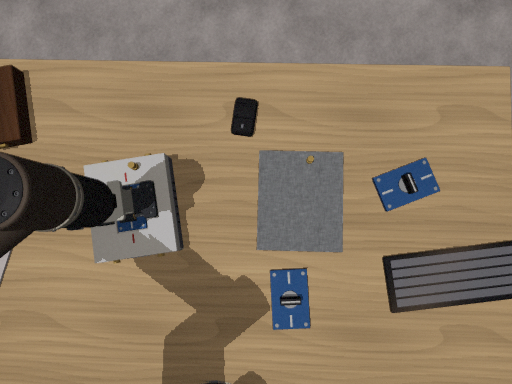

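```bash
python3 -c "
from plant import ctrl
print(ctrl.close_job())"
```

```text
the job is handed in; nothing more can be done
None
```

The blue panel is pressed flush in the fixture, the fastener is turned in line with the marks, and the gripper still holds the panel down. I handed the job in at about 14.4 s. It reports no verdict.

I used the smallest of the three panels, the 110×70 mm one on the mat, and carried it by its fastener bar. I turned the fastener clockwise about 86.5° only after the panel was down.

**Flush:** the tool height was 0.2528 m, against 0.2529 m worked out for flush. It stopped going down while the force rose to about 19 N, well over the 6 to 8 N the seal needs. The wrist picture shows the panel inside the opening on the three sides I could see; the gripper hid the fourth.

**Fastener:** the slot read 10.4–11.0° over the last three looks, and the marks read 10.4°. The last look was the furthest apart, at 10.98°, a difference of about half a pixel.

**Bystanders:** both adapters and the mouse look unmoved in the last top view.

**Not fully resolved:** a sideways force of about 6.5 N and a tool tilt of about 0.3° remained under the push. I tried to relieve the force; it fell to about 4 N, then came back when I pressed harder.

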